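# Fit the sampling head to the air sampler

## Robot

A 7-joint arm with a two-finger parallel gripper is mounted at the origin on the work surface. World frame = base frame: x ahead of the robot, y to its left, z up, the work surface at z = 0. Lengths are in m, angles in rad, forces in N, time in s.
With the tool pointing down it reaches from about 0.4 to 0.85 m from the base axis. Payload 4.5 kg.
Tool frame: the origin (TCP) lies at the very end of the fingers, on their centre line; the grasp point (between the pads) lies 19 mm behind it (ctrl.pinch_z is the distance from the TCP to the grasp point, in m); z points along the fingers, y is the line along which they close (so a half turn about z gives the same grasp; the last joint's range is limited). The gripper opens to 88 mm and grips with 3 to 60 N. Pads are 18 mm wide; open, the fingers measure 123 mm over their backs; the gripper's body (75 mm by 187 mm) begins 45 mm behind the grasp point.
Start: joints at [1.181, 0.689, -0.195, 1.565, 0.157, 0.902, -0.215], TCP at [0.257, -0.57, 0.239] pointing down, gripper open.
Joint ranges: [-3.01, 3.01], [-0.46, 2.08], [-1.47, 1.51], [0.13, 2.56], [-1, 4.14], [0.04, 2.09], [-2.66, 2.66]. Speed limits (rad/s): [2.57, 2.57, 3.14, 3.14, 3.14, 3.14, 3.14].

## Interface

Orientations are given as a unit quaternion [x, y, z, w].
In Python, from cell import ctrl, cams, hand_in gives the robot as it stands.
- The arm moves only by the shell command python3 -m jog 'ROWS' [FORCE]. ROWS is JSON, a list of rows, each a list of 3 entries, a list of its own where there are three numbers: the shift along the tool's x, y, z in cm, then the turn, a rotation vector about the tool's x, y, z in rad, then the opening, from 0 (shut) to 1 (fully open). In form: [[[x, y, z], [rx, ry, rz], gripper], ...]. A call has 1 to 20 rows; each row is the pose to reach, as a shift and turn from the pose commanded when the call began, along the tool's axes at that moment; what a row does not reach only later rows make up. A row lasts 1/8 s, in which the tool goes at most 62.5 mm and 10.7 degrees, less where a joint would pass 70% of its speed; a pose out of reach is approached as far as the arm can. A call with a gripper value outside its range is refused whole. The fingers move at their own pace and stop on an object; FORCE is the grip in N (left out, the last holds). Time passes only in rows, so rows that repeat a pose let the fingers close. It gives the time, the measured TCP pose, the force, the opening and the grip force at its end, in the units of the state.
- ctrl.sense(): the state, without advancing time (a new reading comes with each control period).
- cams.snapshot(name): name is "side" or "top"; returns the picture (480x640x3 uint8, red, green, blue); there is no depth.
- cams.camera_model(name): a dict with "intrinsics" (3x3 intrinsics, pixels), "rvec" (rotation vector, rad) and "tvec" (3), from world to camera coordinates, as OpenCV has them. Camera axes: x right, y down, z forward; pixel columns grow to the right and rows downward; lengths in m; the calibration is good to about 2 mm. A picture is of the moment at which its call begins. camera_model takes no time and is no camera call.
- hand_in(): hands the job in; it is judged then, once.
The state is a dict: "time": time; "joint_positions": joint angles; "dq": joint speeds; "joint_efforts": joint torques, N m; "eef_pos": TCP position; "ee_rot": TCP orientation; "contact_force": force on the tool from outside, world axes, zero at the start; "moment": the same for the moment, N m; "grip_width": opening from 0.0 (shut) to 1.0 (fully open); "grasp_force": force on a finger pad.
Only numpy, scipy, OpenCV 4.12 (cv2) and the standard library are available. Lean on these libraries where they do the work, as an engineer would, in place of code of your own. Each camera call takes 0.05 s, during which the arm holds its last target. There are 200 camera calls.

## Task

The air sampler on the steel table has a fresh culture plate in its leaning turret: take the perforated sampling head out of the steel tray, set it square on the turret so that its two lugs go down through the two slots of the collar, push it fully home and twist it clockwise (as you look at its perforated face) until it stops, then let go. Leave the stacks of culture plates standing where they are.

Things in the scene. Friction and masses are not known exactly. Their poses are not given: they have to be found in the camera images.
- sampling_head: Bare aluminium sampling head, round, 50 mm tall, 0.15 to 0.31 kg. Starts in the steel tray, perforated face up, at any yaw. Origin: centre of its underside; z points out through the perforated face. From below: a skirt 66 mm in diameter up to 16 mm, a cone to 20 mm, then a straight ribbed crown 54 mm in diameter up to 50 mm. A half turn about z gives the same head.
- crown (a point): Grip point on the sampling head: on its axis, 40 mm above its underside, in the middle of what fingers can reach of the 54 mm crown; keep fingertips more than 20 mm above the underside. Axes as the head's.
- lug (a point): Outer end of one of the head's two bayonet lugs, 40 mm from its axis along its own +x, 3 mm above its underside; the other lug is opposite, along -x. Each is 14 mm wide and 6 mm thick (0 to 6 mm above the underside) and stands out 7 mm from the skirt. Axes as the head's.
- seat (a point): Centre of the flat seat in the sampler's turret, where the head's underside rests when fully home (the plate is sunk in it). z is the turret's axis, up and out, leaning 30 degrees from vertical towards the sampler's front. The collar round it: outside diameter 100 mm, rim 14 mm above the seat; a ledge 8.5 to 14 mm above the seat, bore 70 mm, covers a groove 85 mm in diameter for the lugs.
- slot (a point): Mouth of one of the two slots in the collar's ledge, about 20 mm wide, 38 mm from the axis, level with the rim, 60 degrees anticlockwise (positive about the seat's z) from the seat's +x; the other is opposite. The lugs go in here, either lug in either slot: the head's x axis at +60 or -120 degrees to the seat's x. Axes as the seat's.
- stop (a point): Where one lug ends up, 38 mm from the axis along the seat's +x, under the ledge; the other ends up opposite. From the slots the head turns 60 degrees clockwise (negative about the seat's z) until the lugs meet rigid stops, with the head's x axis along the seat's x, either way round. No spring, no latch; it turns freely. Axes as the seat's.
- sampler: Portable air sampler, white housing 150 x 130 mm and 126 mm high under the leaning aluminium turret, on rubber feet; it does not move when pushed. Origin: on the table plumb below the seat, which is 170 mm higher. Its front (display) faces its own -x, which points away from the robot, within 30 degrees; the carrying handle is behind the turret, on the robot's side, up to 172 mm high.
- tray: Shallow steel tray, 180 x 260 mm, rim 16 mm high, floor 3 mm above the table, fixed. Origin: centre of its underside. The head lies towards its -y end; a plain closed dust cap (the same foot with lugs, but only 24 mm tall, without holes) towards its +y end, and a pair of forceps along its +x side.
- plates_a: Stack of four culture plates, 90 mm in diameter, 64 mm tall, at the back of the table; leave it. Origin: centre of its underside.
- plates_b: Stack of three culture plates, 90 mm in diameter, 48 mm tall, at the back of the table; leave it. Origin: centre of its underside.
- plates_c: Stack of four culture plates, 90 mm in diameter, 64 mm tall, at the back of the table; leave it. Origin: centre of its underside.
- plates_small: Stack of three small culture plates, 64 mm in diameter, 45 mm tall, between the sampler and the tray; leave it. Origin: centre of its underside.
Mind the look-alikes: they are no part of the job. What is shaped like the sampling_head but green or orange is not meant.

How it is judged:
By the outcome, as a careful person would: the job done as asked, in the order asked, and still so for the second after the job is handed in, with the robot touching nothing.
It also fails if it takes over 58 s, if anything falls off the work surface, if the arm or the gripper's body presses on something with over 40 N, if the wrist force passes 120 N, or if a joint passes its speed limit or range.

## Working session

There is one attempt and no reset: what is moved stays moved. The work goes in short steps, Python scripts to look and compute and a shell command to move; the robot and the scene stay as the last step left them, time stands still between calls to the robot, and variables do not carry over. Pictures are saved under pics/ and viewed, at most 10 in all, crops included, and the job is handed in when it is done.

```bash
mkdir -p pics; python3 - <<'E'
from cell import ctrl,cams
import cv2,numpy as np
for n in("side","top"):
    cv2.imwrite(f"pics/{n}0.png",cams.snapshot(n)[:,:,::-1])
    m=cams.camera_model(n);print(n,m)
    R=cv2.Rodrigues(np.array(m["rvec"]))[0];print(-R.T@np.array(m["tvec"]).ravel(), R[2])
print(ctrl.sense(),ctrl.pinch_z)
E
```

```text
side {'intrinsics': array([[548.58735763,   0.        , 313.70780437],
       [  0.        , 548.58735763, 239.4042319 ],
       [  0.        ,   0.        ,   1.        ]]), 'rvec': array([ 0.2744708 , -2.77233512,  1.28699501]), 'tvec': array([0.54077852, 0.23435173, 1.28499866])}
[0.38068054 0.91952242 1.00406401] [ 0.14062127 -0.75022361 -0.64605742]
top {'intrinsics': array([[436.29292651,   0.        , 323.73367336],
       [  0.        , 436.29292651, 248.64906714],
       [  0.        ,   0.        ,   1.        ]]), 'rvec': array([ 2.15612413, -2.14941664,  0.1574548 ]), 'tvec': array([-0.11557096,  0.58021967,  1.03968157])}
[ 0.4310344  -0.10623915  1.11079785] [ 0.13840735 -0.00696323 -0.99035091]
{'time': 0.1, 'joint_positions': array([ 1.18081167,  0.68990211, -0.19449339,  1.56619906,  0.15730281,
        0.90250048, -0.2150884 ]), 'dq': array([ 0.00098714, -0.00238342, -0.00294295, -0.0027947 ,  0.00027464,
        0.00090453, -0.00032719]), 'joint_efforts': array([-3.36823177e-03, -5.28497100e+01, -1.27134237e+00, -1.53835970e+01,
       -5.24623040e-02,  1.98836467e-03,  5.18848981e-05]), 'eef_pos': array([ 0.25673008, -0.56923663,  0.23799923]), 'ee_rot': array([ 9.77627636e-01,  2.10341506e-01, -2.36009714e-04, -7.74908575e-04]), 'contact_force': array([-0.26320349,  0.4380581 , -0.12674632]), 'moment': array([ 0.06322309,  0.01326461, -0.05081759]), 'grasp_force': 0.0, 'grip_width': 1.001189055930957} 0.0187
```

View pics/side0.png

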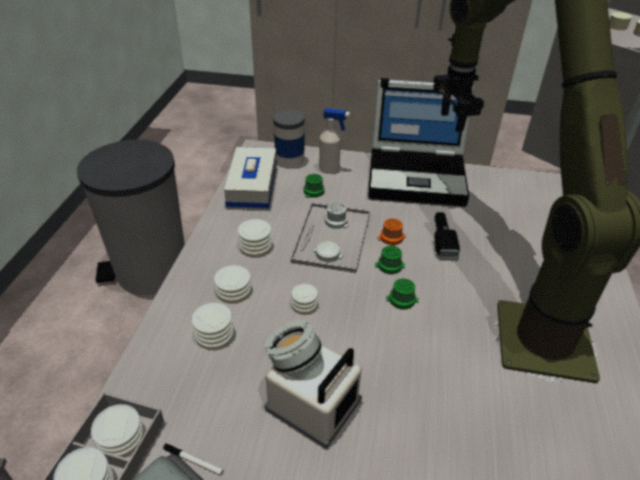

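View pics/top0.png

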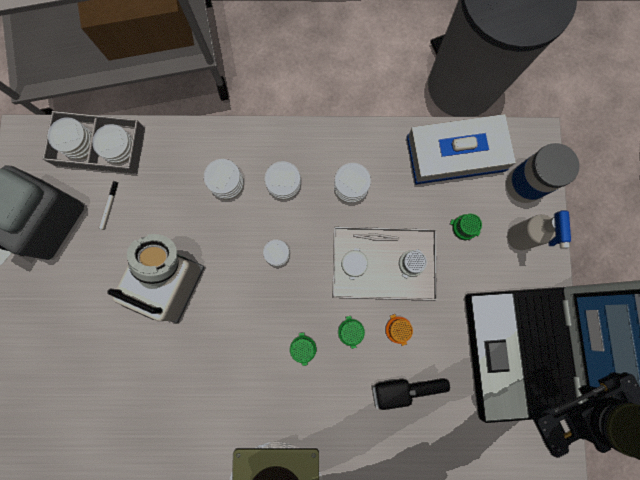

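Candidates for the head are silver (413,262) in top / (337,213) in side, in the tray with holes. The look-alikes are the cap (355,263), green (303,348), (351,332) and (467,226), and orange (399,330). I choose the silver perforated one in the tray. The sampler's turret is at (152,255) in top and (293,342) in side.

```bash
python3 - <<'E'
import cv2,numpy as np
def c(f,x,y,w,h,W,H):
    i=cv2.imread(f"pics/{f}0.png")[y:y+h,x:x+w]; return cv2.resize(i,(W,H),interpolation=cv2.INTER_CUBIC)
a=c("top",110,225,80,60,400,300);b=c("side",255,315,80,60,400,300)
d=c("top",393,242,40,30,400,300);e=c("side",317,196,40,30,400,300)
cv2.imwrite("pics/crop0.png",np.vstack([np.hstack([a,b]),np.hstack([d,e])]))
E
```

```text
(no output)
```

View pics/crop0.png

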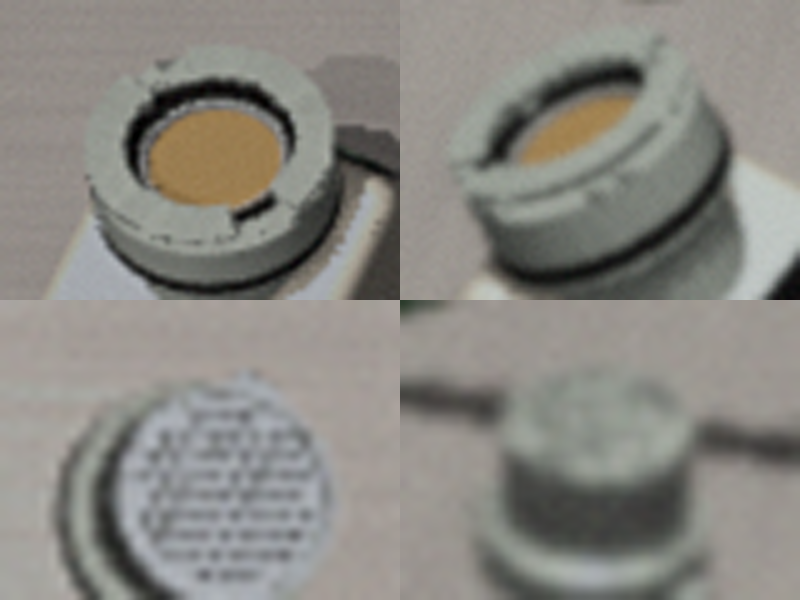

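```bash
cat > h.py <<'E'
import cv2,numpy as np
from scipy.optimize import least_squares
from scipy.spatial.transform import Rotation as Ro
from cell import ctrl,cams
M={n:cams.camera_model(n) for n in("top","side")}
def P(n,X): return cv2.projectPoints(np.atleast_2d(np.array(X,float)),M[n]["rvec"],M[n]["tvec"],M[n]["intrinsics"],None)[0][:,0]
def ray(n,uv,z):
    m=M[n];R=cv2.Rodrigues(m["rvec"])[0];C=-R.T@m["tvec"].ravel()
    d=R.T@np.linalg.inv(m["intrinsics"])@np.array([*uv,1.]);return C+d*(z-C[2])/d[2]
def seat(x,y,yaw): return np.array([x,y,.17]),Ro.from_euler('z',yaw)*Ro.from_euler('y',-np.pi/6)
T=np.linspace(0,2*np.pi,90)
def circ(p,r,h):
    s,R=seat(*p);return s+R.apply(np.c_[r*np.cos(T),r*np.sin(T),0*T+h])
def slots(p):
    s,R=seat(*p);a=np.radians(60);v=np.array([.040*np.cos(a),.040*np.sin(a),0])
    return s+R.apply([v+[0,0,.014],-v+[0,0,.014]])
E
python3 - <<'E'
from h import *
t=lambda u,v:(110+u/5-.4,225+v/5-.4); s=lambda u,v:(255+(u)/5-.4,315+v/5-.4)
def res(p):
    st=P("top",slots(p));ss=P("side",slots(p));c=P("top",circ(p,.05,.014));d=P("side",circ(p,.05,.014))
    return np.r_[st[0]-t(255,208),st[1]-t(165,68),ss[0]-s(252,45),ss[1]-s(82,165),
     c[:,0].min()-t(86,0)[0],c[:,0].max()-t(336,0)[0],c[:,1].min()-t(0,45)[1],d[:,0].min()-s(49,0)[0],d[:,1].min()-s(0,27)[1]]
r=least_squares(res,[.42,.27,np.pi]);print(r.x,np.degrees(r.x[2]),np.round(r.fun,1))
p=r.x
print("head top",ray("top",(415.1,260.6),.053),"side",ray("side",(336.5,208.4),.053))
def c(f,x,y,w,h,k,polys):
    i=cv2.resize(cv2.imread(f"pics/{f}0.png")[y:y+h,x:x+w],(400,300),interpolation=cv2.INTER_CUBIC)
    for q in polys: cv2.polylines(i,[np.int32((P(f,q)-[x,y]+.5)*k)],False,(0,0,255),1)
    return i
g=[circ(p,.05,.014),circ(p,.035,.014),slots(p)]
cv2.imwrite("pics/fit0.png",np.vstack([np.hstack([c("top",110,225,80,60,5,g),c("side",255,315,80,60,5,g)]),
 np.hstack([c("top",385,240,53,40,7.5,[]),c("side",310,192,53,40,7.5,[])])]))
E
```

```text
[0.54606264 0.25824932 2.74731314] 157.40944789795583 [ 0.5 -1.1 -0.1  0.9  0.9  1.  -0.6 -0.8 -0.5 -0.5 -0.4  0.4 -0.7]
head top [ 0.55020415 -0.3369299   0.053     ] side [ 0.54995902 -0.33367795  0.053     ]
```

View pics/fit0.png

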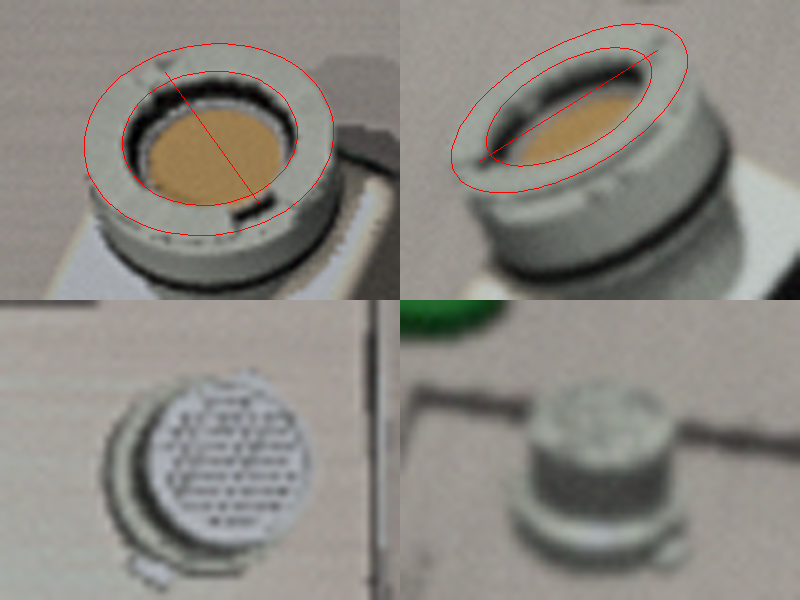

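Fit good: the seat overlay sits on the rim and slots. The head is at about (0.550,-0.335), with its lugs in top at about (404.5,276) and (418,250).

```bash
cat >> h.py <<'E'
def tool(z,ydir):
    z=np.array(z,float);z/=np.linalg.norm(z);y=np.array(ydir,float);y-=y@z*z;y/=np.linalg.norm(y)
    return Ro.from_matrix(np.c_[np.cross(y,z),y,z])
def delta(pos,R,tag=""):
    s=ctrl.sense();R0=Ro.from_quat(s["ee_rot"])
    print(tag,"cm",np.round(R0.inv().apply(np.array(pos)-s["eef_pos"])*100,2),"rot",np.round((R0.inv()*R).as_rotvec(),3))
def down(al): return tool([0,0,-1],[np.cos(al),np.sin(al),0])
E
python3 - <<'E'
from h import *
a=ray("top",(404.5,275.8),.009);b=ray("top",(417.6,249.6),.009)
s=ray("side",(310+272/7.5-.5,192+250/7.5-.5),.009)
c=np.array([.550,-.3353])
for q in(a,b,s): print(q,np.linalg.norm(q[:2]-c),np.degrees(np.arctan2(*(q[:2]-c)[::-1])))
print((a+b)/2,np.degrees(np.arctan2(*(b-a)[:2][::-1])))
for al in(-60,-30,0,30): delta([.55,-.335,.13],down(np.radians(al)),al)
E
```

```text
[ 0.51636145 -0.31862708  0.009     ] 0.03754382384978188 153.63472182471943
[ 0.5834367  -0.35366553  0.009     ] 0.03814846992246615 -28.778352662930253
[ 0.51873636 -0.31903089  0.009     ] 0.03524342625837016 152.50823174911747
[ 0.54989907 -0.33614631  0.009     ] -27.58145491893039
-60 cm [36.37 -9.27 10.81] rot [-0.002  0.    -0.1  ]
-30 cm [36.37 -9.27 10.81] rot [-0.002 -0.    -0.623]
0 cm [36.37 -9.27 10.81] rot [-2.000e-03 -1.000e-03 -1.147e+00]
30 cm [36.37 -9.27 10.81] rot [-1.000e-03 -1.000e-03 -1.671e+00]
```

```bash
python3 -m jog '[[[36.4,-9.3,0],[0,0,-0.667],1],[[36.4,-9.3,0],[0,0,-0.667],1],[[36.4,-9.3,0],[0,0,-0.667],1],[[36.4,-9.3,4],[0,0,-0.667],1],[[36.4,-9.3,10],[0,0,-0.667],1],[[36.4,-9.3,10],[0,0,-0.667],1],[[36.4,-9.3,10],[0,0,-0.667],1],[[36.4,-9.3,10],[0,0,-0.667],1],[[36.4,-9.3,10],[0,0,-0.667],1],[[36.4,-9.3,10],[0,0,-0.667],1]]' 20
python3 - <<'E'
from h import *
for n in("side","top"): cv2.imwrite(f"pics/{n}1.png",cams.snapshot(n)[:,:,::-1])
delta([.55,-.3355,.0265],down(np.radians(-27.5)))
print(ctrl.sense()["joint_positions"])
i=lambda f,x,y:cv2.resize(cv2.imread(f"pics/{f}1.png")[y:y+75,x:x+100],(400,300),interpolation=cv2.INTER_CUBIC)
cv2.imwrite("pics/c1.png",np.hstack([i("top",365,225),i("side",290,160)]))
E
```

```text
time: 1.35
eef_pos: [0.5495, -0.3376, 0.1398]
ee_rot: [0.856, 0.517, -0.0, 0.001]
contact_force: [-0.4, -0.9, 0.3]
grip_width: 0.999
grasp_force: 0.0
 cm [ 0.14 -0.07 11.31] rot [ 0.001  0.001 -0.002]
[ 0.63933282  0.84486052 -0.30252544  1.58423006  0.33000019  0.76205285
 -0.28987504]
```

View pics/c1.png

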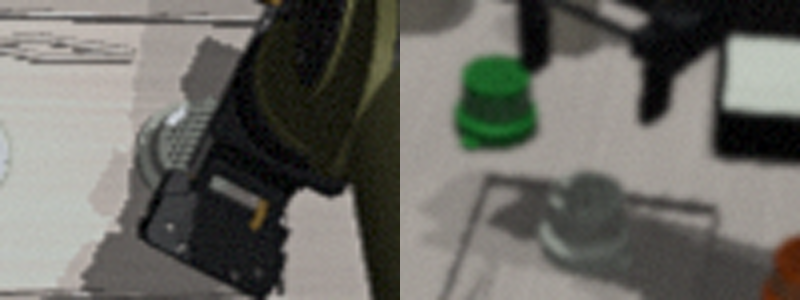

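The gripper straddles the head (crown in side at about (437,210)). I'll descend, grip and lift.

```bash
python3 -m jog '[[[0.1,0,5],[0,0,0],1],[[0.1,0,9],[0,0,0],1],[[0.1,0,11.3],[0,0,0],1],[[0.1,0,11.3],[0,0,0],1],[[0.1,0,11.3],[0,0,0],0.5],[[0.1,0,11.3],[0,0,0],0.4],[[0.1,0,11.3],[0,0,0],0.4],[[0.1,0,11.3],[0,0,0],0.4],[[0.1,0,11.3],[0,0,0],0.4]]' 40
```

```text
time: 2.58
eef_pos: [0.5515, -0.3346, 0.0265]
ee_rot: [0.855, 0.519, 0.0, 0.001]
contact_force: [-0.9, 0.6, 6.1]
grip_width: 0.603
grasp_force: 40.0
```

```bash
python3 -m jog '[[[0,0,-5],[0,0,0],0.4],[[0,0,-11],[0,0,0],0.4],[[0,0,-17],[0,0,0],0.4],[[0,0,-22],[0,0,0],0.4],[[0,0,-25],[0,0,0],0.4],[[0,0,-25],[0,0,0],0.4]]'
cat >> h.py <<'E'
S=[.54606,.25825,2.7473]
def goal(h,tw=0,dx=0,dy=0,tag="",off=.0235):
    s,R=seat(*S);a=np.radians(240-tw)
    Rt=tool(-R.apply([0,0,1]),R.apply([np.cos(a),np.sin(a),0]))
    p=s+R.apply([dx,dy,h+off]);delta(p,Rt,tag);return p,Rt
E
python3 - <<'E'
from h import *
print(goal(.06)[0],goal(.044)[0])
E
```

```text
time: 3.32
eef_pos: [0.5521, -0.3347, 0.2776]
ee_rot: [0.855, 0.519, 0.001, 0.002]
contact_force: [-0.2, -0.5, -2.4]
grip_width: 0.602
grasp_force: 40.0
 cm [ 52.67 -23.78   3.43] rot [ 0.493  0.258 -1.106]
 cm [ 52.61 -24.58   4.81] rot [ 0.493  0.258 -1.106]
[0.58460646 0.24221152 0.24231312] [0.57722031 0.24528476 0.22845671]
```

```bash
python3 -m jog '[[[12,-5.4,0],[0.11,0.06,-0.25],0.4],[[18,-8.1,0],[0.17,0.09,-0.38],0.4],[[24,-10.8,0],[0.22,0.12,-0.5],0.4],[[30,-13.5,0],[0.28,0.15,-0.63],0.4],[[36,-16.2,0],[0.34,0.18,-0.76],0.4],[[42,-19,0],[0.39,0.2,-0.88],0.4],[[48,-21.7,0],[0.45,0.23,-1],0.4],[[52.7,-23.8,0],[0.493,0.258,-1.106],0.4],[[52.7,-23.8,0],[0.493,0.258,-1.106],0.4],[[52.7,-23.8,0],[0.493,0.258,-1.106],0.4],[[52.7,-23.8,2],[0.493,0.258,-1.106],0.4],[[52.7,-23.8,3.4],[0.493,0.258,-1.106],0.4],[[52.7,-23.8,3.4],[0.493,0.258,-1.106],0.4],[[52.7,-23.8,3.4],[0.493,0.258,-1.106],0.4],[[52.7,-23.8,3.4],[0.493,0.258,-1.106],0.4],[[52.7,-23.8,3.4],[0.493,0.258,-1.106],0.4]]'
python3 - <<'E'
from h import *
print(ctrl.sense()["joint_positions"])
goal(.06);goal(.024)
for n in("side","top"): cv2.imwrite(f"pics/{n}2.png",cams.snapshot(n)[:,:,::-1])
i=lambda f,x,y:cv2.resize(cv2.imread(f"pics/{f}2.png")[y:y+120,x:x+100],(400,480),interpolation=cv2.INTER_CUBIC)
cv2.imwrite("pics/c2.png",np.hstack([i("top",100,200),i("side",245,285)]))
E
```

```text
time: 5.32
eef_pos: [0.5835, 0.243, 0.2423]
ee_rot: [0.427, 0.866, -0.016, -0.26]
contact_force: [-0.1, -0.1, -2.6]
grip_width: 0.605
grasp_force: 40.0
[-0.0186466   1.00099439 -0.72648724  1.1093465   0.16804314  1.50915428
  0.04783997]
 cm [-0.11  0.03 -0.07] rot [-0.001 -0.003  0.001]
 cm [-0.12  0.03  3.53] rot [-0.001 -0.003  0.001]
```

View pics/c2.png

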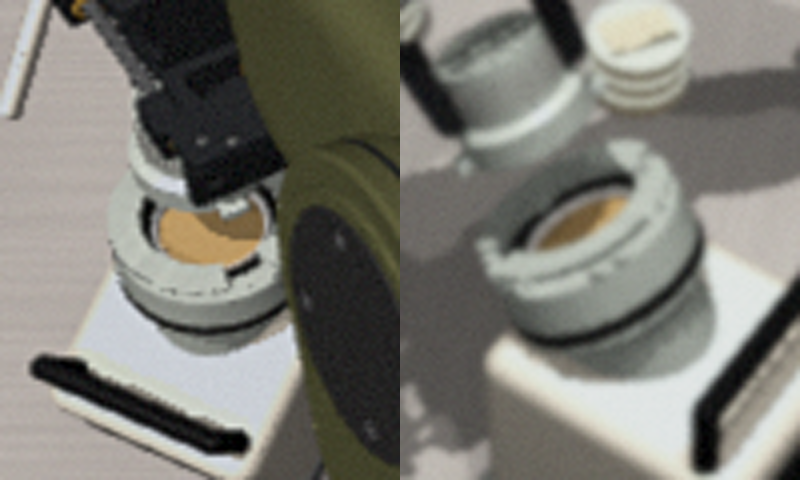

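Top crop: one lug at about (232,210), above the slot at (242,268). Side crop: the other lug at (465,170), above the slot at (490,250). They line up along the axis, so I go closer and compare against the projected model.

```bash
python3 -m jog '[[[-0.1,0,1.7],[0,0,0],0.4],[[-0.1,0,3.5],[0,0,0],0.4],[[-0.1,0,3.5],[0,0,0],0.4],[[-0.1,0,3.5],[0,0,0],0.4],[[-0.1,0,3.5],[0,0,0],0.4]]'
python3 - <<'E'
from h import *
goal(.022)
s=ctrl.sense();R=Ro.from_quat(s["ee_rot"])
L=lambda q:s["eef_pos"]+R.apply(q)
sk=L(np.c_[.033*np.cos(T),.033*np.sin(T),0*T+.0235]); sk2=L(np.c_[.033*np.cos(T),.033*np.sin(T),0*T+.0075])
top=L(np.c_[.027*np.cos(T),.027*np.sin(T),0*T-.0265])
lug=lambda k:L([[-.007,k*.033,.0175],[-.007,k*.04,.0175],[.007,k*.04,.0175],[.007,k*.033,.0175]])
out=[]
for f,x,y in(("top",110,215),("side",250,300)):
    im=cams.snapshot(f)[:,:,::-1]; cv2.imwrite(f"pics/{f}3.png",im)
    i=cv2.resize(im[y:y+75,x:x+50+16],(528,600),interpolation=cv2.INTER_CUBIC)
    for q,c in((sk,(0,0,255)),(sk2,(0,0,255)),(top,(0,0,255)),(lug(1),(255,0,255)),(lug(-1),(255,0,255)),(circ(S,.05,.014),(255,0,0)),(slots(S),(255,0,0))):
        cv2.polylines(i,[np.int32((P(f,q)-[x,y]+.5)*8)],False,c,1)
    out.append(i[:,:400] if f=="top" else i[:,:400])
cv2.imwrite("pics/c3.png",np.hstack(out))
E
```

```text
time: 6.05
eef_pos: [0.5683, 0.2491, 0.2118]
ee_rot: [0.428, 0.866, -0.016, -0.26]
contact_force: [0.7, 0.4, -1.5]
grip_width: 0.601
grasp_force: 40.0
 cm [-0.01 -0.01  0.27] rot [ 0.    -0.003  0.001]
```

View pics/c3.png

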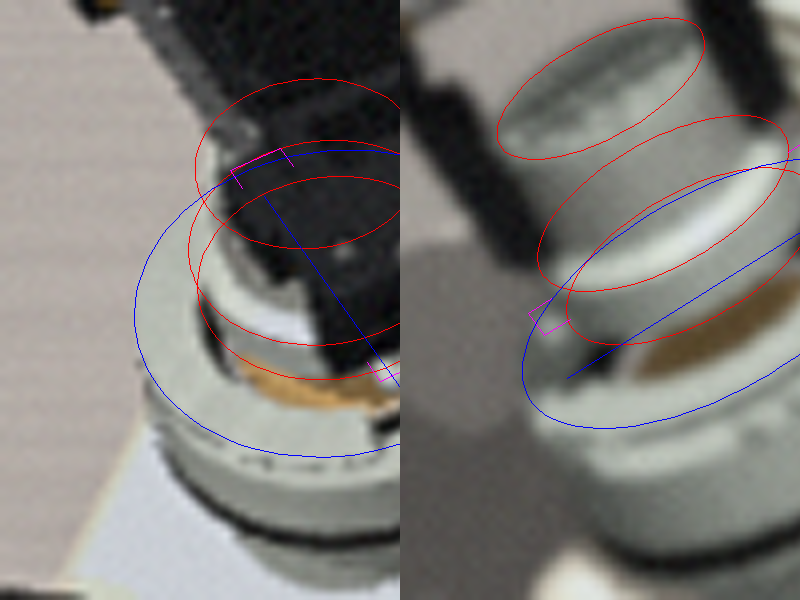

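Side: the model lines up with the head and the rim to about 1 px. In top, head and rim share the same ~1 px shift, so the relative fit is good. I descend by feel.

```bash
python3 -m jog '[[[0,0,0.5],[0,0,0],0.4],[[0,0,0.9],[0,0,0],0.4],[[0,0,1.1],[0,0,0],0.4],[[0,0,1.3],[0,0,0],0.4],[[0,0,1.5],[0,0,0],0.4],[[0,0,1.5],[0,0,0],0.4]]'
python3 -c "
from h import *
print(goal(0)[0]*0);s=ctrl.sense();R=Ro.from_quat(s['ee_rot']);print(R.inv().apply(s['contact_force']),R.inv().apply(s['moment']))"
```

```text
time: 6.9
eef_pos: [0.5604, 0.2525, 0.1981]
ee_rot: [0.427, 0.866, -0.016, -0.26]
contact_force: [-0.3, 1.7, -0.9]
grip_width: 0.603
grasp_force: 40.0
 cm [-0.07  0.01  0.85] rot [-0.001 -0.004  0.001]
[0. 0. 0.]
[1.00539899 1.08480572 1.26322297] [-0.79327404 -0.16153375 -0.06615656]
```

No contact, and the lugs are 5.5 mm below the rim. Continue, pressing slightly past home.

```bash
python3 -m jog '[[[0,0,0.3],[0,0,0],0.4],[[0,0,0.5],[0,0,0],0.4],[[0,0,0.7],[0,0,0],0.4],[[0,0,0.8],[0,0,0],0.4],[[0,0,0.8],[0,0,0],0.4]]'
python3 -c "
from h import *
goal(0);s=ctrl.sense();R=Ro.from_quat(s['ee_rot']);print(R.inv().apply(s['contact_force']),R.inv().apply(s['moment']))"
```

```text
time: 7.52
eef_pos: [0.5569, 0.254, 0.1914]
ee_rot: [0.427, 0.866, -0.016, -0.26]
contact_force: [0.4, 4.3, 0.9]
grip_width: 0.609
grasp_force: 40.0
 cm [-0.07  0.01  0.08] rot [-0.001 -0.004  0.001]
[ 3.41978954  2.80797943 -0.1426088 ] [-0.94715795  0.24114656 -0.07610744]
```

```bash
python3 -m jog '[[[0,0,0.1],[0,0,0],0.4],[[0,0,0.2],[0,0,0],0.4],[[0,0,0.25],[0,0,0],0.4],[[0,0,0.25],[0,0,0],0.4]]'
python3 -c "
from h import *
goal(0);s=ctrl.sense();R=Ro.from_quat(s['ee_rot']);print(R.inv().apply(s['contact_force']),R.inv().apply(s['moment']))"
```

```text
time: 8.02
eef_pos: [0.5567, 0.2541, 0.1912]
ee_rot: [0.428, 0.866, -0.015, -0.26]
contact_force: [1.5, 0.2, 10.3]
grip_width: 0.603
grasp_force: 40.0
 cm [-0.07  0.01  0.05] rot [ 0.001 -0.004  0.001]
[ 3.93890839 -1.30646729 -9.58613121] [-0.34653246  0.39579531 -0.10694517]
```

Fully home (10 N axial, stopped). Ease off the push and twist clockwise (+tool z).

```bash
python3 -m jog '[[[0.05,0,-0.1],[0,0,0],0.4],[[0.05,0,-0.1],[0,0,0.12],0.4],[[0.05,0,-0.1],[0,0,0.25],0.4],[[0.05,0,-0.1],[0,0,0.38],0.4],[[0.05,0,-0.1],[0,0,0.5],0.4],[[0.05,0,-0.1],[0,0,0.62],0.4],[[0.05,0,-0.1],[0,0,0.74],0.4],[[0.05,0,-0.1],[0,0,0.85],0.4],[[0.05,0,-0.1],[0,0,0.94],0.4],[[0.05,0,-0.1],[0,0,0.94],0.4]]'
python3 -c "
from h import *
goal(0,60);s=ctrl.sense();R=Ro.from_quat(s['ee_rot']);print(R.inv().apply(s['contact_force']),R.inv().apply(s['moment']),s['joint_positions'])"
```

```text
time: 9.28
eef_pos: [0.5586, 0.2546, 0.1902]
ee_rot: [0.774, 0.578, -0.13, -0.223]
contact_force: [5.6, 4.5, 0.8]
grip_width: 0.601
grasp_force: 40.0
 cm [-0.13 -0.13  0.05] rot [ 0.002 -0.005  0.107]
[ 6.00694117  3.21581337 -2.33708603] [-1.42128005  1.23878924 -0.08397085] [-0.12710586  0.97003923 -0.45063969  1.25469837 -0.02256718  1.32266708
 -0.74001444]
```

```bash
python3 -m jog '[[[0.05,0.03,0],[0,0,0.05],0.4],[[0.05,0.03,0],[0,0,0.1],0.4],[[0.05,0.03,0],[0,0,0.15],0.4],[[0.05,0.03,0],[0,0,0.19],0.4],[[0.05,0.03,0],[0,0,0.19],0.4]]'
python3 -c "
from h import *
goal(0,60);s=ctrl.sense();R=Ro.from_quat(s['ee_rot']);print(R.inv().apply(s['contact_force']),R.inv().apply(s['moment']))"
```

```text
time: 9.9
eef_pos: [0.5594, 0.2539, 0.1898]
ee_rot: [0.825, 0.504, -0.15, -0.209]
contact_force: [6.2, 1.5, 0.9]
grip_width: 0.599
grasp_force: 40.0
 cm [-0.13 -0.21  0.07] rot [ 0.003 -0.003 -0.079]
[ 4.14022585  3.70094664 -3.38248943] [-1.56051515  0.9040202  -1.46261788]
```

Torque of −1.5 Nm has come up at about 60–64°, so the stop is reached. Release and retreat along the axis.

```bash
python3 -m jog '[[[0,0,0],[0,0,0],0.7],[[0,0,0],[0,0,0],1],[[0,0,0],[0,0,0],1],[[0,0,0],[0,0,0],1],[[0,0,-2],[0,0,0],1],[[0,0,-5],[0,0,0],1],[[0,0,-10],[0,0,0],1],[[0,0,-15],[0,0,0],1],[[-12,0,-20],[0,0,0],1],[[-18,0,-20],[0,0,0],1],[[-24,0,-20],[0,0,0],1],[[-24,0,-20],[0,0,0],1],[[-24,0,-20],[0,0,0],1]]'
python3 - <<'E'
from h import *
s_,Rs=seat(*S)
L=lambda q:s_+Rs.apply(q)
out=[]
for f,x,y in(("top",110,205),("side",245,290)):
    im=cams.snapshot(f)[:,:,::-1]; cv2.imwrite(f"pics/{f}4.png",im)
    i=cv2.resize(im[y:y+90,x:x+80],(400,450),interpolation=cv2.INTER_CUBIC);j=i.copy()
    for r,h in((.05,.014),(.033,.016),(.027,.05)):
        cv2.polylines(j,[np.int32((P(f,circ(S,r,h))-[x,y]+.5)*5)],False,(0,0,255),1)
    out.append(np.vstack([i[50:350],j[50:350]]))
cv2.imwrite("pics/c4.png",np.hstack(out))
E
```

```text
time: 11.52
eef_pos: [0.5409, -0.0042, 0.3734]
ee_rot: [0.827, 0.498, -0.153, -0.209]
contact_force: [0.4, -0.3, -0.1]
grip_width: 0.997
grasp_force: 0.0
```

View pics/c4.png

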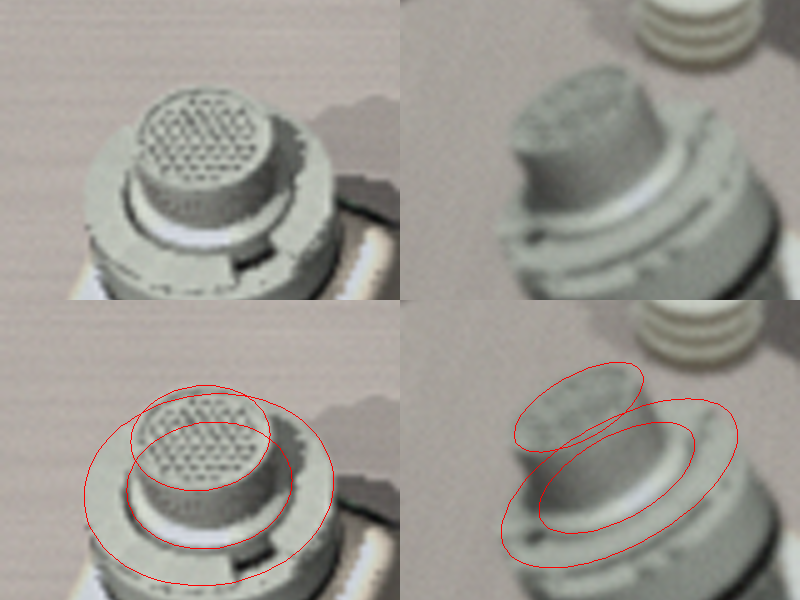

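The head sits square at the right height and the slots are empty. One numeric check of the final angle from the hole pattern, with rows unwarped into the seat frame and compared with the tray picture.

```bash
python3 - <<'E'
from h import *
def unw(im,o,R):
    g=np.linspace(-.022,.022,128);X,Y=np.meshgrid(g,g)
    uv=P("top",o+R.apply(np.c_[X.ravel(),Y.ravel(),0*X.ravel()])).astype(np.float32).reshape(128,128,2)
    return cv2.remap(im,uv[...,0],uv[...,1],cv2.INTER_CUBIC).astype(float)
def ang(I):
    n=128;g=np.linspace(-1,1,n);X,Y=np.meshgrid(g,g);W=np.exp(-3*(X**2+Y**2));I=(I-(I*W).sum()/W.sum())*W
    best=[]
    for th in np.radians(np.arange(0,60,.5)):   # coherent hex energy over periods
        e=0
        for per in np.linspace(.003,.0065,36):
            k=2*np.pi*.022/per
            e=max(e,sum(abs((I*np.exp(1j*k*(X*np.cos(th+a)+Y*np.sin(th+a)))).sum())for a in np.radians([0,60,120])))
        best.append(e)
    b=np.array(best);return np.argmax(b)*.5,b.max()/np.median(b)
s,R=seat(*S)
gr=lambda im:cv2.cvtColor(im,cv2.COLOR_BGR2GRAY).astype(np.float32)
im=np.mean([gr(cams.snapshot("top")) for _ in range(8)],0)
print("now, seat frame",ang(unw(im,s+R.apply([.0005,0,.05]),R)))
print("tray, head x at -27.5",ang(unw(gr(cv2.imread("pics/top0.png")),np.array([.55,-.3365,.053]),Ro.from_euler('z',np.radians(-27.5)))))
E
```

```text
now, seat frame (np.float64(29.0), np.float64(5.388948739240212))
tray, head x at -27.5 (np.float64(28.0), np.float64(6.370195715262021))
```

```bash
python3 -c "
from cell import hand_in
print(hand_in())"
```

```text
the job is handed in; nothing more can be done
None
```

The sampling head is seated square in the turret, twisted clockwise to its stop and released; the job was handed in at about 12 s, and I did not touch the plate stacks.

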